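Draw the slim sanding drum from its stand

TASK

A tight inside curve is to be sanded next. Draw the slim sanding drum straight up out of the light plywood stand without tipping or dragging the stand, and set it down gently (not dropped) on its end, upright, in the shallow grey tray. Leave the wide drum seated in the stand and the stand standing where it was.

Things in the scene. Friction and masses are not known exactly. Their poses are not given: they have to be found in the camera images.
- slim_drum: The slim sanding drum: a straight upright cylinder 30 mm in diameter and 110 mm long (dark rubber core, brown abrasive sleeve on its upper part), with a small steel nut 12 mm wide and 6 mm high on top; about 80 g. It stands loosely in one of the stand's two wells, either one, with its upper 75 mm showing. Origin: centre of its underside, z along its axis upwards.
- wide_drum: The wide sanding drum, to be left alone: an abrasive-covered cylinder 54 mm in diameter and 70 mm high above a 30 mm hub 40 mm long that sits in the other well; nut on top as on the slim one, same total height. Its underside of the 54 mm part lies 5 mm above the stand's top. Origin: centre of the hub's underside, z up.
- stand: Light free-standing plywood stand, about 150 g: 56 mm (its x) by 170 mm (its y) and 75 mm high, not fastened, tips easily. Two wells 34 mm in diameter and 35 mm deep lie on its y axis at y = -45 and +45 mm; their floors are 40 mm above the bench. Origin: centre of its underside at bench level, z up.
- tray_in (a point): Centre of the inner floor of the shallow grey sheet-metal tray, 160 by 160 mm outside, 18 mm high, walls and floor 5 mm thick (inside 150 by 150 mm, floor 5 mm above the bench). The tray is fixed and empty; x and y along its sides, z up.

How it is judged (in metres and radians):
On the way:
1. the slim drum is drawn up clear of its well, the stand upright and the wide drum still seated (z of slim_drum in the frame of stand above 0.08 m and angle between stand's own z axis and vertical below 0.17 rad and z of wide_drum in the frame of stand below 0.05 m), for 0.2 s.
At the end, for the whole second after the job is handed in: The slim drum stands at rest within the tray walls, upright within 10 degrees, underside within 6 mm of the tray floor; the stand is upright within 6 degrees and within 20 mm of its start; the wide drum is still in its well (raised under 10 mm, within 11 degrees of upright) (x of slim_drum in the frame of tray_in between -0.075 and 0.075 m and y of slim_drum in the frame of tray_in between -0.075 and 0.075 m and z of slim_drum in the frame of tray_in below 0.006 m and angle between slim_drum's own z axis and vertical below 0.17 rad and linear speed of slim_drum below 0.03 m/s and distance of stand from where it was at the start of the episode below 0.02 m and angle between stand's own z axis and vertical below 0.1 rad and z of wide_drum in the frame of stand below 0.05 m and angle between wide_drum's own z axis and vertical below 0.2 rad); the robot touches nothing.
It fails at once if the stand is tipped by more than 10 degrees (angle between stand's own z axis and vertical above 0.175 rad).
It fails at once if the wide drum is pulled out of its well (raised more than 20 mm) (z of wide_drum in the frame of stand above 0.06 m).
It fails at once if the slim drum is let go over the tray with its underside more than 25 mm above the tray floor (horizontal distance between slim_drum and tray_in below 0.1 m and z of slim_drum in the frame of tray_in above 0.025 m and contact force between the fingers and slim_drum below 0.05 N).
It also fails if it takes over 51 s, if anything falls off the work surface, if the arm or the gripper's body presses on something with over 40 N, if the wrist force passes 120 N, or if a joint passes its speed limit or range.

ROBOT

A 6-joint arm with a two-finger parallel gripper is mounted at the origin on the work surface. World frame = base frame: x ahead of the robot, y to its left, z up, the work surface at z = 0. Lengths are in mm, angles in rad, forces in N, time in s.
With the tool pointing down it reaches from about 325 to 775 mm from the base axis. Payload 5.5 kg.
Tool frame: the origin (TCP) lies at the very end of the fingers, on their centre line; the grasp point (between the pads) lies 19 mm behind it (ctrl.pinch_z is the distance from the TCP to the grasp point, in mm); z points along the fingers, y is the line along which they close (so a half turn about z gives the same grasp; the last joint's range is limited). The gripper opens to 85 mm and grips with 20 to 120 N. Pads are 22 mm wide; open, the fingers measure 114 mm over their backs; the gripper's body (76 mm by 85 mm) begins 54 mm behind the grasp point. The pads swing forward as they close: fully open they stand 13 mm farther back than shut.
Start: joints at [1.24, 0.091, 1.231, -0, 1.82, -0.057], TCP at [162.239, 577.663, 231.275] pointing down, gripper open.
Joint ranges: [-2.87, 2.87], [-0.86, 2.18], [0.17, 2.46], [-1.51, 4.65], [0.06, 2.69], [-2.65, 2.65]. Speed limits (rad/s): [2.57, 2.57, 3.01, 3.14, 3.14, 3.14].

INTERFACE

Orientations are given as a unit quaternion [w, x, y, z].
In Python, from cell import ctrl, claw, planner, eyes, job gives the robot as it stands. Calls block until the motion is done:
- ctrl.move_to(position, orientation): joint-space move of the TCP to a pose.
- ctrl.move_straight(position, rot=None, max_speed=150, until_force=None): straight line of the TCP; rot=None keeps the orientation; max_speed is the mean speed in mm/s. With until_force (N) it stops when the force on the tool has changed by that much, and returns True; else False.
- ctrl.set_joints(angles): joint-space move.
- claw.command_gripper(opening): opening from 0.0 (shut) to 1.0 (fully open); the grip force is fixed at half the most; returns when the fingers have stopped.
- ctrl.wait(seconds).
- planner.inverse_kinematics(position, orientation): joint angles nearest the present ones, or None.
- ctrl.get_obs(): the state.
- eyes.get_image(name): name is "side" or "top"; returns a dict with "pixels" (384x512x3 uint8, blue, green, red), "depth" (384x512 float32, mm along the optical axis (not along the pixel's ray), 0 where there is no reading), "fx", "fy", "cx", "cy" (pixels), "world_from_camera" (4x4, takes a point from camera to world coordinates). Camera axes: x right, y up, looking along -z (the intrinsics and any distortion apply to the point x, -y, -z); pixel columns grow to the right and rows downward; lengths in mm; the calibration is good to about 2 mm. A picture is of the moment at which its call begins.
A pose or a line that the arm cannot do raises ctrl.Unreachable and nothing moves.
- job.hand_in(): hands the job in; it is judged then, once.
Trained networks look in a picture, given as the dict that the camera call returned (one of the last four; its "shot" number tells which), for a name from the list of things; names that differ only in an ending like _2 or _b are one class to them, and where a whole thing is asked for, a point or a joint stands for the part that bears it (a point fixed in the world has none). Each returns a list of dicts, best first, with "score" (0 to 1); they miss things now and then, are a little off and sometimes report something else, mostly with a low value. They report only what shows in the picture. A call takes as long as a camera call.
- eyes.trace(query, picture): "region" (384x512 bool, what is visible of it) and "point" ([column, row] in pixels, amid what is visible of it).
The state is a dict: "t": time; "q": joint angles; "joint_vel": joint speeds; "effort": joint torques, N m; "ee_pos": TCP position; "ee_rot": TCP orientation; "contact_force": force on the tool from outside, world axes, zero at the start; "moment": the same for the moment, N m; "gripper_width": opening from 0.0 (shut) to 1.0 (fully open); "grasp_force": force on a finger pad.
Only numpy, scipy, OpenCV 4.12 (cv2) and the standard library are available. Lean on these libraries where they do the work, as an engineer would, in place of code of your own. Each camera call takes 0.05 s, during which the arm holds its last target. There are 200 camera calls.

## Working session

There is one attempt and no reset: what is moved stays moved. The work goes in short steps, each a Python script; the robot and the scene stay as the last script left them, time stands still between calls to the robot, and variables do not carry over. Pictures are saved under pics/ and viewed, at most 10 in all, crops included, and the job is handed in when it is done.

```bash
mkdir -p pics; cat > h.py <<'E'
import numpy as np, cv2
from cell import ctrl, claw, planner, eyes, job
def cloud(p):
    d=p["depth"]; v,u=np.mgrid[:384,:512]
    c=np.stack([(u-p["cx"])/p["fx"]*d,-(v-p["cy"])/p["fy"]*d,-d,np.ones_like(d)],-1)
    w=(c@np.array(p["world_from_camera"]).T)[...,:3]
    w[d==0]=np.nan
    return w
E
python3 - <<'E'
from h import *
ims=[]
for n in("top","side"):
    p=eyes.get_image(n); W=cloud(p); np.save(n+".npy",W); im=p["pixels"].copy(); ims.append(im)
    print(n,[k for k in p], np.round(np.array(p["world_from_camera"]),2).tolist())
    for q in("slim_drum","wide_drum","stand","tray_in"):
        for r in eyes.trace(q,p)[:2]:
            m=r["region"]; w=W[m]; w=w[~np.isnan(w[:,0])]
            print(q,round(r["score"],2),np.round(r["point"]),m.sum(),np.round(np.percentile(w,[2,50,98],axis=0)).tolist() if len(w) else None)
            cv2.circle(im,tuple(int(x) for x in r["point"]),3,(0,0,255),-1)
cv2.imwrite("pics/a.png",cv2.resize(np.hstack(ims),(800,300)))
o=ctrl.get_obs(); print(o["t"],o["ee_pos"],o["ee_rot"],ctrl.pinch_z)
E
```

```text
top ['pixels', 'depth', 'fx', 'fy', 'cx', 'cy', 'world_from_camera', 'shot'] [[-0.02, 1.0, -0.06, 495.6], [-1.0, -0.03, -0.0, -20.03], [-0.01, 0.06, 1.0, 914.41], [0.0, 0.0, 0.0, 1.0]]
slim_drum 0.74 [ 81. 211.] 554 [[512.0, 255.0, 68.0], [526.0, 262.0, 146.0], [541.0, 283.0, 156.0]]
wide_drum 0.76 [128. 193.] 985 [[531.0, 158.0, 93.0], [553.0, 178.0, 149.0], [577.0, 206.0, 155.0]]
stand 0.89 [109. 207.] 1846 [[492.0, 141.0, 0.0], [535.0, 233.0, 74.0], [588.0, 300.0, 77.0]]
tray_in 0.59 [314. 187.] 6863 [[474.0, -237.0, 1.0], [562.0, -149.0, 5.0], [651.0, -61.0, 19.0]]
side ['pixels', 'depth', 'fx', 'fy', 'cx', 'cy', 'world_from_camera', 'shot'] [[0.83, 0.36, -0.41, 218.89], [-0.55, 0.57, -0.61, -487.19], [0.02, 0.73, 0.68, 595.61], [0.0, 0.0, 0.0, 1.0]]
slim_drum 0.73 [188. 114.] 477 [[509.0, 256.0, 74.0], [520.0, 261.0, 119.0], [537.0, 281.0, 157.0]]
wide_drum 0.77 [215. 126.] 914 [[525.0, 159.0, 82.0], [544.0, 168.0, 130.0], [574.0, 208.0, 155.0]]
stand 0.74 [205. 149.] 1838 [[487.0, 141.0, 3.0], [528.0, 193.0, 59.0], [585.0, 301.0, 77.0]]
stand 0.45 [214. 126.] 850 [[525.0, 159.0, 85.0], [543.0, 167.0, 130.0], [571.0, 205.0, 155.0]]
tray_in 0.65 [306. 257.] 6427 [[465.0, -240.0, 2.0], [555.0, -150.0, 6.0], [650.0, -57.0, 19.0]]
0.5 [162.25312721 577.6486309  231.28061457] [ 2.58365004e-05  1.36476887e-01  9.90643255e-01 -6.02733201e-06] 18.700000000000003
```

View pics/a.png

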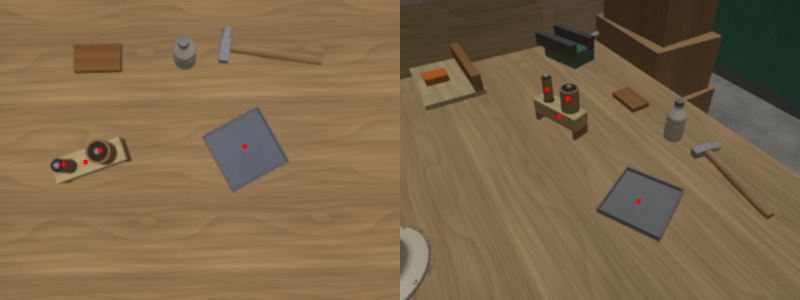

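The top view (left half) shows the slim drum at about (81,211) and the wide one at (128,193) on the stand. The tray is at about (314,187), and the traces agree with what I see. Next I'll fit the axes.

```bash
cat > fit.py <<'E'
from h import *
from scipy.optimize import least_squares
def fit(P,r,x0):
    return least_squares(lambda c:np.hypot(P[:,0]-c[0],P[:,1]-c[1])-r,x0,loss="soft_l1",f_scale=1.5)
def near(W,c,R,z0,z1):
    P=W.reshape(-1,3); P=P[~np.isnan(P[:,0])]
    return P[(np.hypot(P[:,0]-c[0],P[:,1]-c[1])<R)&(P[:,2]>z0)&(P[:,2]<z1)]
E
python3 - <<'E'
from fit import *
for n in("top","side"):
    W=np.load(n+".npy")
    for nm,c,R,r in(("slim",(526,268),24,15),("wide",(554,181),38,27)):
        s=near(W,c,R,92,144); f=fit(s,r,c)
        t=near(W,c,R,146.5,153); n6=near(W,c,R,153.5,159)
        print(n,nm,"side fit",f.x.round(1),len(s),round(np.abs(f.fun).mean(),2),"top minEncl",np.round(cv2.minEnclosingCircle(t[:,:2].astype(np.float32)),1) if 0 else [np.round(x,1) for x in cv2.minEnclosingCircle(t[:,:2].astype(np.float32))],"nut",n6.mean(0).round(1),len(n6))
    s=near(W,(540,223),100,72,78); print("stand top",cv2.minAreaRect(s[:,:2].astype(np.float32)))
    t=near(W,(562,-149),130,14,22); print("tray rim",cv2.minAreaRect(t[:,:2].astype(np.float32)))
    t=near(W,(562,-149),50,-5,12); print("floor z",np.median(t[:,2]))
E
```

```text
top slim side fit [526.8 270.3] 181 0.32 top minEncl [array([527.1, 270.2]), np.float64(15.7)] nut [526.5 270.  155.6] 41
top wide side fit [554.5 185.2] 206 0.24 top minEncl [array([554.3, 184.7]), np.float64(26.9)] nut [554.1 183.9 155.3] 43
stand top ((540.7300415039062, 227.4816436767578), (56.366790771484375, 170.44512939453125), 17.95794105529785)
tray rim ((562.4163818359375, -148.17869567871094), (160.08021545410156, 160.64468383789062), 27.358617782592773)
floor z 4.626279447749766
side slim side fit [524.  271.9] 267 0.87 top minEncl [array([524. , 270.5]), np.float64(15.5)] nut [523.5 270.3 156.6] 18
side wide side fit [552.1 187. ] 501 0.8 top minEncl [array([552.3, 186.6]), np.float64(28.6)] nut [550.3 183.3 156.4] 22
stand top ((537.3491821289062, 229.18115234375), (58.466880798339844, 172.0565185546875), 17.80599594116211)
tray rim ((559.5193481445312, -146.51687622070312), (162.87147521972656, 160.41171264648438), 27.003725051879883)
floor z 5.546803347459047
```

```bash
cat >> h.py <<'E'
from scipy.spatial.transform import Rotation
def rot(a):
    y=np.array([np.cos(a),np.sin(a),0]); z=np.array([0,0,-1.]); x=np.cross(y,z)
    q=Rotation.from_matrix(np.stack([x,y,z],1)).as_quat(); return q[[3,0,1,2]]
S=np.array([525.9,270.5]); T=np.array([561.3,-147.5])
E
python3 - <<'E'
from h import *
best=None
for k in(0,np.pi):
    R=rot(np.radians(18)+k)
    qs=[planner.inverse_kinematics(p,R) for p in([*S,240],[*S,105],[*T,240],[*T,72])]
    print(k,[None if q is None else np.round(q,2).tolist() for q in qs])
    if all(q is not None for q in qs):
        c=max(abs(q[5]) for q in qs)
        if best is None or c<best[0]: best=(c,R)
R=best[1]; np.save("R.npy",R)
claw.command_gripper(0.75)
ctrl.move_to([*S,240],R)
ctrl.move_straight([*S,105],max_speed=100)
o=ctrl.get_obs(); print(o["t"],o["ee_pos"],o["contact_force"],o["gripper_width"])
p=eyes.get_image("side"); q=eyes.get_image("top")
cv2.imwrite("pics/b.png",np.hstack([cv2.resize(p["pixels"][70:190,130:270],None,fx=3,fy=3),cv2.resize(q["pixels"][150:270,40:165],None,fx=3,fy=3)]))
E
```

```text
0 [[0.42, 0.07, 1.24, -0.0, 1.83, 0.1], [0.42, 0.08, 1.47, -0.0, 1.6, 0.1], [-0.32, 0.04, 1.27, -0.0, 1.83, -0.63], [-0.32, 0.07, 1.54, -0.0, 1.54, -0.63]]
3.141592653589793 [None, None, [-0.32, 0.04, 1.27, -0.0, 1.83, 2.51], [-0.32, 0.07, 1.54, -0.0, 1.54, 2.51]]
4.0833 [526.33538022 270.70354013 106.00092076] [-0.30869057 -0.24466026 -0.18945295] 0.7455312098867531
```

View pics/b.png

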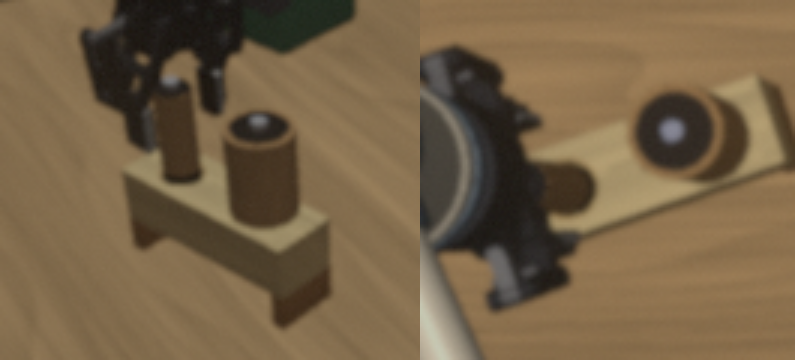

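The fingers straddle the slim drum, which is at crop (175,130) in the left image, and are clear of the wide drum and the stand. I'll close in steps and watch the side force.

```bash
python3 - <<'E'
from h import *
R=np.load("R.npy")
for w in(.5,.44,.41,.39,.37,.35,.3):
    claw.command_gripper(w); o=ctrl.get_obs()
    print(w,round(o["gripper_width"],3),np.round(o["contact_force"],2),np.round(o["grasp_force"],1))
p=eyes.get_image("side")
cv2.imwrite("pics/c.png",cv2.resize(p["pixels"][70:190,130:270],None,fx=4,fy=4)); print(o["t"])
E
```

```text
0.5 0.499 [ 0.82 -0.46  0.22] 0.0
0.44 0.441 [0.41 1.07 0.96] 0.0
0.41 0.409 [ 0.05  0.02 -0.41] 0.0
0.39 0.391 [ 0.5  -0.13  0.26] 0.0
0.37 0.37 [ 0.22  0.1  -1.06] 0.1
0.35 0.35 [-1.59  0.57  0.37] 4.5
0.3 0.333 [-0.53 -0.04  1.13] 59.0
5.8333
```

View pics/c.png

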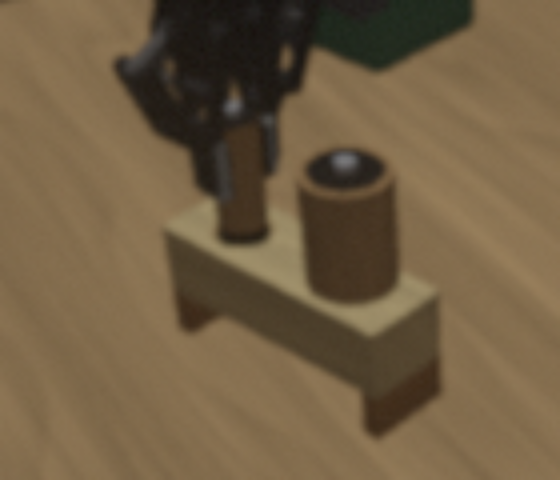

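The drum is gripped with 59 N and the stand is standing flat. I'll lift in stages and check the stand.

```bash
python3 - <<'E'
from fit import *
o=ctrl.get_obs(); p0=np.array(o["ee_pos"]); 
def stand(n):
    W=cloud(eyes.get_image(n)); s=near(W,(556,180),60,60,100)
    s=s[np.hypot(s[:,0]-554,s[:,1]-185)>30]
    w=near(W,(553,185),20,140,175)
    return np.median(s[s[:,2]>70][:,2]).round(1),np.median(w[:,2]).round(1)
print("before",stand("side"),stand("top"))
ctrl.move_straight([p0[0],p0[1],p0[2]+10],max_speed=25)
print("10mm",stand("side"),stand("top"),np.round(ctrl.get_obs()["contact_force"],2))
ctrl.move_straight([p0[0],p0[1],p0[2]+50],max_speed=40)
print("50mm",stand("side"),stand("top"),np.round(ctrl.get_obs()["contact_force"],2))
p=eyes.get_image("side"); cv2.imwrite("pics/d.png",cv2.resize(p["pixels"][50:190,130:270],None,fx=4,fy=4)); print(ctrl.get_obs()["t"],p0)
np.save("p0.npy",p0)
E
```

```text
before (np.float64(75.5), np.float64(151.9)) (np.float64(74.1), np.float64(150.0))
10mm (np.float64(75.5), np.float64(151.9)) (np.float64(74.2), np.float64(150.0)) [-0.78 -0.48 -0.47]
50mm (np.float64(75.6), np.float64(151.8)) (np.float64(74.3), np.float64(149.9)) [-0.37 -0.26 -1.56]
7.9417 [525.9271923  270.51393159 105.13996182]
```

View pics/d.png

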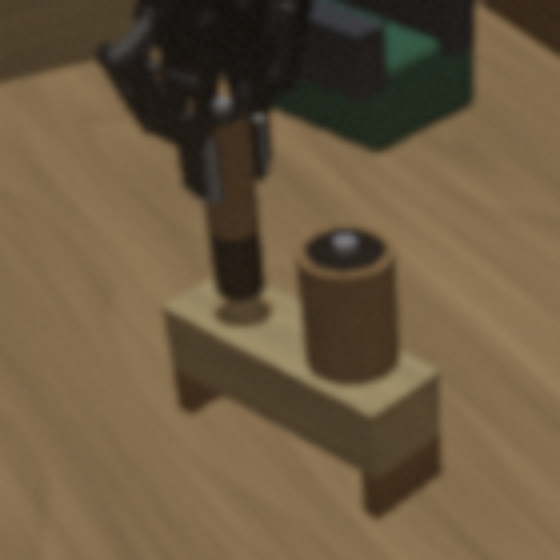

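The slim drum is out of its well with its underside just above the stand top, and the stand and wide drum haven't moved. Now I'll carry it to the tray.

```bash
python3 - <<'E'
from fit import *
p0=np.load("p0.npy")
ctrl.move_straight([p0[0],p0[1],245],max_speed=80)
ctrl.move_straight([*T,245],max_speed=110)
ctrl.move_straight([*T,85],max_speed=60)
ctrl.wait(.4)
for n in("side","top"):
    p=eyes.get_image(n); W=cloud(p)
    a=near(W,T,28,24,48); b=near(W,T,28,48,75)
    if len(a)>15: print(n,"low axis",fit(a,15,T).x.round(1),"mid",fit(b,15,T).x.round(1) if len(b)>15 else 0, len(a),len(b))
    if n=="side": cv2.imwrite("pics/e.png",cv2.resize(p["pixels"][140:340,230:430],None,fx=3,fy=3))
o=ctrl.get_obs(); print(o["t"],o["grasp_force"],np.round(o["contact_force"],2),o["ee_pos"])
E
```

```text
side low axis [ 560.8 -145. ] mid [ 560.8 -145.3] 138 165
16.5 58.999003171920776 [ 0.27  0.05 -1.59] [ 561.30014843 -147.47675965   85.00846895]
```

View pics/e.png

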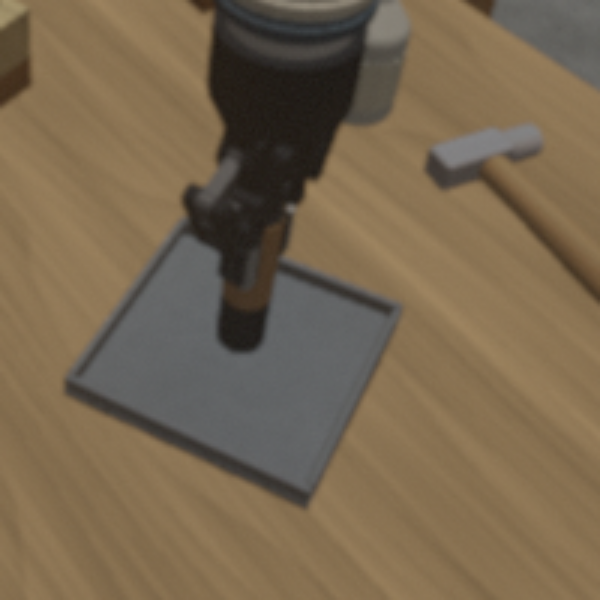

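The drum hangs upright over the middle of the tray, with its foot at crop (240,345). I'll lower it until it touches, release gently and retreat.

```bash
python3 - <<'E'
from fit import *
ctrl.move_straight([*T,73],max_speed=20)
ctrl.wait(.3)
hit=ctrl.move_straight([*T,67],max_speed=6,until_force=4)
o=ctrl.get_obs(); print(hit,o["ee_pos"],np.round(o["contact_force"],2))
for w in(.36,.38,.42,.5,.7):
    claw.command_gripper(w); ctrl.wait(.15)
o=ctrl.get_obs(); print(o["grasp_force"],np.round(o["contact_force"],2))
ctrl.move_straight([*T,260],max_speed=70)
ctrl.wait(.3)
p=eyes.get_image("side"); W=cloud(p)
a=near(W,T,28,24,60); b=near(W,T,28,70,105)
print("low",fit(a,15,T).x.round(1),"high",fit(b,15,T).x.round(1))
W2=W; s=near(W2,(540,223),100,72,78); print("stand",cv2.minAreaRect(s[:,:2].astype(np.float32)))
w=near(W2,(553,185),20,140,175); print("wide top",np.median(w[:,2]),"slim top",near(W,T,14,105,135)[:,2].max(),"t",ctrl.get_obs()["t"])
cv2.imwrite("pics/f.png",cv2.resize(p["pixels"][70:350,130:480],None,fx=2,fy=2))
E
```

```text
True [ 561.28291854 -147.54533825   70.10993452] [-0.84  0.41  4.83]
0.0 [-0.1   1.05  0.51]
low [ 560.4 -145.4] high [ 560.  -145.7]
stand ((537.8837280273438, 228.7421875), (59.31272506713867, 171.6860809326172), 17.742549896240234)
wide top 151.6477672892829 slim top 123.37688269399189 t 23.3333
```

View pics/f.png

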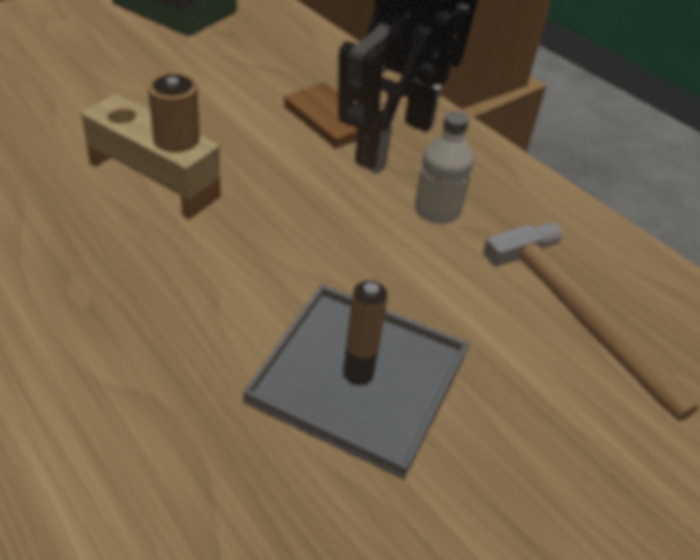

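The slim drum stands upright in the tray (foot at crop (360,375)). The stand and wide drum are where they were, and the gripper is clear.

```bash
python3 -c "
from cell import job
print(job.hand_in())"
```

```text
the job is handed in; nothing more can be done
None
```

The slim drum is standing upright near the centre of the tray, the stand and wide drum are where they started, and the job was handed in after about 23 s; no verdict was returned.

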